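# Pass a coupon rack through the cooling-bay gate

## Robot

A 7-joint arm with a two-finger parallel gripper is mounted at the origin on the work surface. World frame = base frame: x ahead of the robot, y to its left, z up, the work surface at z = 0. Lengths are in m, angles in degrees, forces in N, time in s.
With the tool pointing down it reaches from about 0.425 to 1.025 m from the base axis. Payload 9.4 kg.
Tool frame: the origin (TCP) lies at the very end of the fingers, on their centre line; the grasp point (between the pads) lies tcp_to_grasp behind it (tcp_to_grasp is the distance from the TCP to the grasp point, in m); z points along the fingers, y is the direction in which the jaws open and shut (so a half turn about z gives the same grasp; the last joint's range is limited). The gripper opens to 93 mm and grips with 3 to 60 N. Pads are 15 mm wide; open, the fingers measure 128 mm over their backs; the gripper's body (75 mm by 188 mm) begins 65 mm behind the grasp point.
Start: joints at [67.626, 34.337, -0.143, 91.639, 0.103, 54.024, -4.572], TCP at [0.224, -0.69, 0.219] pointing down, gripper open.
Joint ranges: [-147.43, 147.43], [-19.82, 112.94], [-74.19, 73.91], [6.32, 146.72], [-59.91, 239.91], [6.04, 106.73], [-150.56, 150.56]. Speed limits (degrees/s): [127.2, 127.2, 172.46, 172.46, 180, 180, 180].

## Interface

Orientations are given as a 3x3 rotation matrix whose columns are the frame's x, y, z axes.
In Python, from station import * gives the robot as it stands.
- The arm moves only by the tool servo_tool, never from a script. Its arguments are lists of equal length, an entry for each row: "offset": the shift along the tool's x, y, z in m, a list of three; "delta_rot": the turn, a rotation vector about the tool's x, y, z in rad, a list of three; "fingers": the finger opening in m, from 0 to 0.093. A call has exactly 8 rows; each row is the pose to reach, as a shift and turn from the pose commanded when the call began, along the tool's axes at that moment; what a row does not reach only later rows make up. A row lasts 1/8 s, in which the tool goes at most 62.5 mm and 10.7 degrees, less where a joint would pass 70% of its speed; a pose out of reach is approached as far as the arm can. A call with a gripper value outside its range is refused whole. The fingers move at their own pace and stop on an object; "newtons" is the grip in N (left out, the last holds). Time passes only in rows, so rows that repeat a pose let the fingers close, or fill a call up. It gives the time, the measured TCP pose, the force and the opening at its end, in the units of the state.
- observe(): the state, without advancing time (a new reading comes with each control period).
- snapshot(name): name is "scene" or "side" or "wrist"; returns the picture (384x512x3 uint8, red, green, blue); there is no depth.
- camera_model(name): a dict with "fx", "fy", "cx", "cy" (pixels), "R" (3x3) and "t" (3): a world point X has camera coordinates R X + t. Camera axes: x right, y down, z forward; pixel columns grow to the right and rows downward; lengths in m; the calibration is good to about 2 mm. A picture is of the moment at which its call begins: read the wrist's pose just before it. camera_model takes no time and is no camera call; for the wrist camera it gives the pose at the moment of the call.
- sign_off(): hands the job in, once; it reports no verdict.
The state is a dict: "clock": time; "joint_pos": joint angles; "dq": joint speeds; "joint_torque": joint torques, N m; "eef_pos": TCP position; "orientation": TCP orientation; "force": force on the tool from outside, world axes, zero at the start; "wrist_torque": the same for the moment, N m; "opening": finger opening in m.
Only numpy, scipy, OpenCV 4.12 (cv2) and the standard library are available. Lean on these libraries where they do the work, as an engineer would, in place of code of your own. Each camera call takes 0.05 s, during which the arm holds its last target. There are 200 camera calls.

## Task

Push the rack of weld coupons along the chute into the cooling bay until it sits against the end stop. The drop gate is sprung shut across the chute: hold it open by keeping its long thumb bar pressed down with one fingertip while another fingertip pushes the rack's upright push plate, so that the gate never bumps or comes down on the rack; then take the hand away and let the gate close behind the rack. Only push the rack, do not lift or tip it, and leave the other things on the bench where they are.

Things in the scene. Friction and masses are not known exactly. Their poses are not given: they have to be found in the camera images.
- chute: Fixed open-topped steel channel. Origin on the bench top, on the centre line, in the gate's plane. x: direction in which the rack is pushed (bay at +x, rack starts at -x); z up; the thumb bar is outside the -y wall. Channel from x = -260 to +100 mm; floor top at z = 3 mm; inside y = -30 to +30 mm; walls 3 mm thick, tops at z = 28 mm
- chute_stop (a point): Foot of the end stop's face, on the centre line at floor height: 100 mm along the chute's +x from its origin. The stop is 40 mm high
- gate_shaft (a point): Point on the gate's shaft axis over its downstream end (chute x = 0, y = -36, z = 46 mm). The 9 mm shaft runs along the chute's x above the -y wall, from x = -260 to +8 mm, on two posts at x = -249 and -12 mm (14 mm long in x, round heads 18 mm, top at z = 55 mm)
- gate_leaf (a point): Middle of the lower edge of the gate's leaf; moves with the gate. Shut, the leaf hangs across the chute at x = -4 to 0, y = -8 to +26 mm, lower edge at z = 20 mm. It swings upward and sideways about the shaft, so pushing the rack against it does not open it. Wide open its tip is about 100 mm above the bench: keep the hand behind it (chute -x)
- gate (a joint): Hinge of the gate about its shaft, rad: 0 = shut (sprung, falls shut by itself); grows as the thumb bar is pressed down; stop at 0.90. From 0.6 the leaf stands clear above the rack; 0.7 to 0.85 is good. Takes about 5 to 9 N on the middle of the bar
- gate_bar (a point): Top of the thumb bar at mid-length, 26 mm out from the shaft; moves with the gate. Flat strip 218 mm long (chute x = -240 to -22 mm), reaching 46 mm out from the shaft to chute -y; free for a fingertip from about y = -42 to -80 mm. Shut it slopes up outward by 20 deg, here 60 mm above the bench; at gate 0.75 down outward by 23 deg, here 40 mm up. Press it anywhere along it; a fingertip may slide along it
- rack: Loose steel rack, 0.45 kg, in the chute with 3 mm play each side. Origin: middle of the body's underside; x to its front (chute +x), z up. Body x = -40 to +40 mm, 54 mm wide; four coupons on edge, tops at z = 33 mm. A flat handle strip (3 mm thick) runs back to x = -115 mm and turns up into the push plate; the gate drops over this strip. Against the stop the origin is at chute x = +60 mm
- rack_push (a point): Middle of the rear face of the rack's upright push plate (40 mm wide, 3 mm thick, 58 mm high), 115 mm behind the rack's origin and 29 mm above its underside. Push here or higher, towards the chute's +x. With the rack against the stop it is at chute x = -55 mm
- spray_can: Bystander: upright spray can, 58 mm diameter, 150 mm high, origin under its centre. Leave alone
- magnet: Bystander: flat grey L-shaped welding magnet, about 75 x 90 mm, 16 mm thick, origin on its underside. Leave alone
- chip_hammer: Bystander: chipping hammer lying along its x, 220 mm long, head 140 mm across at x = +75 mm. Leave alone
- wire_brush: Bystander: wooden wire brush lying along its x, 280 mm long, 28 mm high. Leave alone
There are look-alikes about, which are no part of the job. Several things have the shape of the rack; the one meant has the colours described above.

How it is judged (in metres and radians):
On the way, in this order (a step that is already met when the one before it is completed fails the run):
1. a fingertip holds the gate open by its bar while the rack still stands in front of it (value of joint gate above 0.55 rad and contact force between the fingers and gate above 0.5 N and x of rack in the frame of chute below -0.044 m), for 0.1 s.
2. with the gate still held open by a fingertip, the front half of the rack has gone through under it (value of joint gate above 0.45 rad and contact force between the fingers and gate above 0.5 N and x of rack in the frame of chute above 0 m), for 0.05 s.
At the end, for the whole second after the job is handed in: The rack stands flat in the chute with its front within 8 mm of the end stop, at rest, and the gate has dropped shut behind it (within 0.06 rad) (x of rack in the frame of chute between 0.052 and 0.064 m and y of rack in the frame of chute between -0.006 and 0.006 m and z of rack in the frame of chute below 0.007 m and angle between rack's own z axis and vertical below 0.06 rad and value of joint gate below 0.06 rad and linear speed of rack below 0.01 m/s); the robot touches nothing.
It fails at once if the gate bumps or comes down on the rack (more than 3 N between them) (contact force between gate and rack above 3 N).
It fails at once if the rack is lifted (more than 9 mm above the chute floor) or tipped (more than 0.2 rad) (z of rack in the frame of chute above 0.012 m or angle between rack's own z axis and vertical above 0.2 rad).
It fails at once if a bystander is moved by more than 30 mm (distance of any of spray_can, magnet, chip_hammer, wire_brush from where it was at the start of the episode above 0.03 m).
It also fails if it takes over 40 s, if anything falls off the work surface, if the arm or the gripper's body presses on something with over 40 N, if the wrist force passes 120 N, or if a joint passes its speed limit or range.

## Working session

There is one attempt and no reset: what is moved stays moved. The work goes in short steps, Python scripts to look and compute and a tool call to move; the robot and the scene stay as the last step left them, time stands still between calls to the robot, and variables do not carry over. Pictures are saved under pics/ and viewed, about 8 in all and at most 12, crops included, and the job is handed in when it is done.

Besides the shell and the picture viewer there is one more tool, called by a JSON object that holds its "name" and its "arguments", one argument or row to a line. servo_tool: Moves the arm, as the interface text tells. Its arguments: {"type":"object","properties":{"offset":{"type":"array"},"delta_rot":{"type":"array"},"fingers":{"type":"array"},"newtons":{"type":"number"}},"required":["offset","delta_rot","fingers"]}

```bash
mkdir -p pics; ls
python3 - <<'E'
from station import *
import cv2
s=observe();print(s)
for n in("scene","side"):
    cv2.imwrite(f"pics/{n}0.png",cv2.cvtColor(snapshot(n),cv2.COLOR_RGB2BGR))
    m=camera_model(n);print(n,m)
E
```

```text
pics
{'clock': 0.0, 'joint_pos': array([67.62729016, 34.38550436, -0.14558478, 91.67880334,  0.10329291,
       54.02486088, -4.57211649]), 'dq': array([-0.09585191,  0.0163598 , -0.01344245, -0.00836803, -0.03131096,
       -0.03314788,  0.01200791]), 'joint_torque': array([ 2.96515609e-04, -7.65060425e+01,  1.49716727e+00, -2.52351290e+01,
       -5.25160809e-02,  1.68852060e-02,  1.50844639e-04]), 'eef_pos': array([ 0.22360818, -0.68915387,  0.21776082]), 'orientation': array([[ 9.51155957e-01,  3.08710163e-01, -6.16637438e-04],
       [ 3.08710744e-01, -9.51154899e-01,  1.42662740e-03],
       [-1.46103343e-04, -1.54730775e-03, -9.99998792e-01]]), 'force': array([-0.08837702, -0.32807929,  0.20315723]), 'wrist_torque': array([-0.00106362,  0.03612078, -0.04517855]), 'opening': 0.09319983236696909}
scene {'fx': 455.2463092342877, 'fy': 455.2463092342877, 'cx': 259.39242036597966, 'cy': 197.14218721588583, 'R': array([[-0.83548247,  0.54945218, -0.0084459 ],
       [ 0.30172307,  0.44583814, -0.84272863],
       [-0.45927358, -0.70663332, -0.53827235]]), 't': array([ 0.3392125 , -0.05733027,  1.55715914])}
side {'fx': 451.92481246198366, 'fy': 451.92481246198366, 'cx': 253.14717244780235, 'cy': 181.45048837929033, 'R': array([[-0.75031333, -0.66101959, -0.00911104],
       [-0.5195322 ,  0.59812361, -0.61019213],
       [ 0.40879847, -0.45310181, -0.79220108]]), 't': array([0.32325333, 0.23871023, 1.28371763])}
```

View pics/scene0.png

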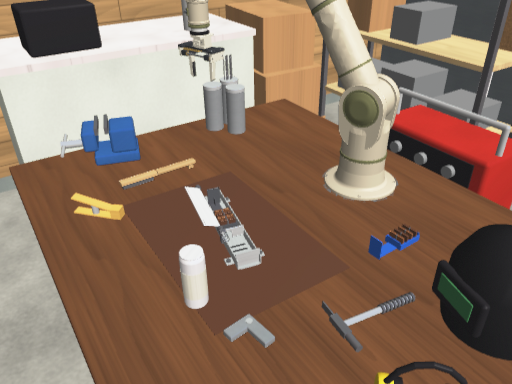

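View pics/side0.png

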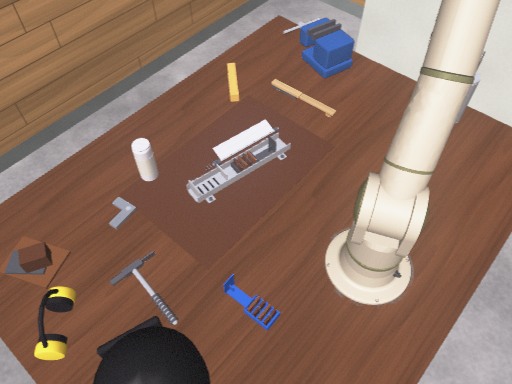

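The scene view has the chute from about (215,190) to (250,265), with its white thumb bar at (200,207). The side view has it from (285,150) to (200,195). Rack candidates are the grey/brown one inside the chute (scene 225,215; side 245,160) and a blue look-alike on the bench (scene 395,240; side 252,302). The steel one in the chute fits the description, so I'll enlarge both views.

Run:
```python
import cv2,numpy as np
a=cv2.imread("pics/scene0.png")[175:275,170:280]
b=cv2.imread("pics/side0.png")[110:210,180:300]
a=cv2.resize(a,None,fx=5.45,fy=6,interpolation=cv2.INTER_CUBIC)
cv2.imwrite("pics/a.png",cv2.resize(cv2.imread("pics/scene0.png")[175:275,170:280],None,fx=6,fy=6,interpolation=cv2.INTER_CUBIC))
cv2.imwrite("pics/b.png",cv2.resize(b,None,fx=6,fy=6,interpolation=cv2.INTER_CUBIC))
```

```text
(no output)
```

View pics/a.png

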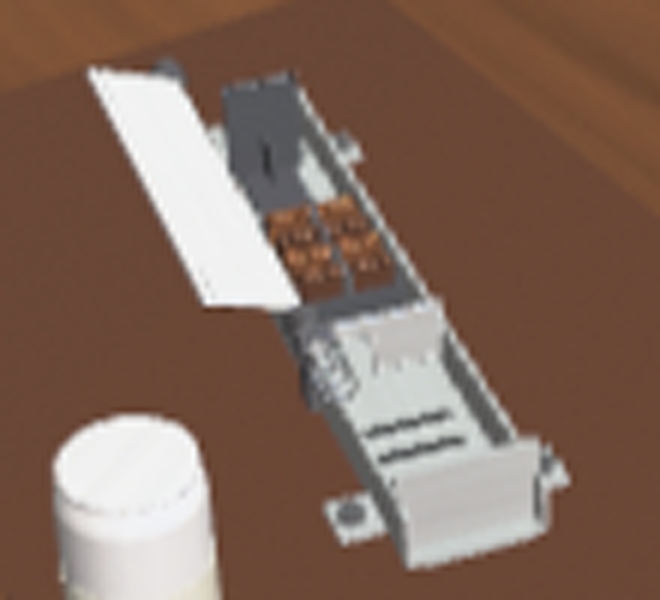

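View pics/b.png

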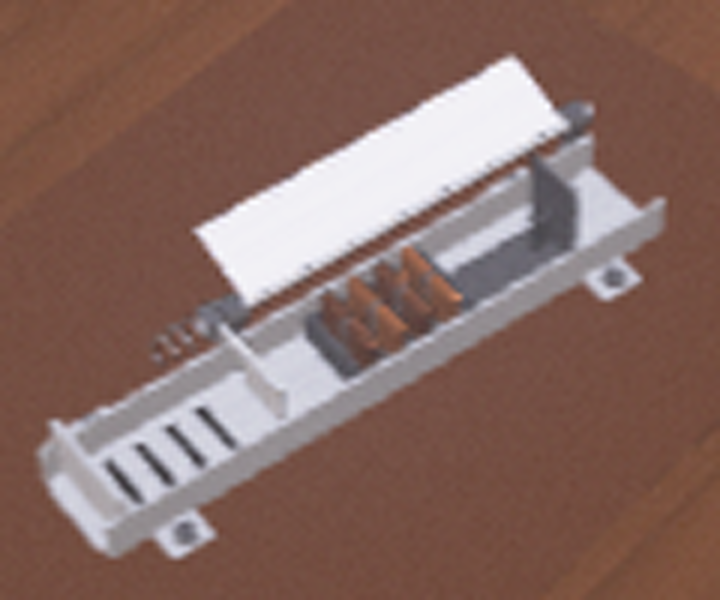

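```bash
cat > h.py <<'E'
from station import *
import numpy as np
from scipy.optimize import least_squares
def proj(m,X):
    c=m["R"]@X+m["t"]; return np.array([m["fx"]*c[0]/c[2]+m["cx"],m["fy"]*c[1]/c[2]+m["cy"]])
def cw(p,X): 
    c,s=np.cos(p[2]),np.sin(p[2]); return np.array([p[0]+c*X[0]-s*X[1],p[1]+s*X[0]+c*X[1],X[2]])
def S(u,v): return ("side",180+u/6,110+v/6)
def C(u,v): return ("scene",170+u/6,175+v/6)
E
python3 - <<'E'
from h import *
bo=(-.0785,.067)
pts=[(S(513,57),(-.240,)+bo),(S(195,232),(-.022,)+bo),(C(90,68),(-.240,)+bo),(C(205,305),(-.022,)+bo),
(S(663,200),(-.26,.033,.028)),(C(295,72),(-.26,.033,.028)),(C(222,88),(-.26,-.033,.028)),(C(390,485),(.102,-.033,.04)),(C(535,445),(.102,.033,.04)),
(S(55,420),(.102,-.033,.04)),(S(282,412),(-.002,.026,.02)),(S(110,550),(.103,.033,.003))]
rp=[(S(533,155),-.02,.061),(S(578,190),.02,.061)]
M={n:camera_model(n) for n in("scene","side")}
def res(p):
    r=[proj(M[k[0]],cw(p,X))-k[1:] for k,X in pts]
    r+=[proj(M[k[0]],cw(p,(p[3],y,z)))-k[1:] for k,y,z in rp]
    return np.ravel(r)
best=min((least_squares(res,[.65,-.1,a,-.2],loss="soft_l1") for a in np.arange(0,6.3,.8)),key=lambda f:f.cost)
p=best.x;print(p,np.degrees(p[2]),best.cost);print(res(p).reshape(-1,2).round(1))
print("rack x",p[3]+.1135,"stop",cw(p,(.1,0,.003)),"shaft",cw(p,(0,-.036,.046)),"barmid",cw(p,(-.131,-.06,.06)),"push",cw(p,(p[3],0,.032)))
d=np.array([np.cos(p[2]),np.sin(p[2])]);R=observe()["orientation"];print("tool x,y in chute:",R[:2,0]@d,R[:2,1]@d)
E
```

```text
[ 0.52373341  0.05144014  7.64101065 -0.21065498] 437.7976613620548 19.878334222105007
[[-0.   1.4]
 [-0.4  0.9]
 [-0.  -1.1]
 [-0.6 -2.2]
 [-0.4  2. ]
 [-0.8 -1.1]
 [-8.4  0.2]
 [-0.7 -1.2]
 [-0.9 -0.6]
 [-1.4  1.6]
 [-1.   3. ]
 [ 1.6  0.6]
 [ 0.3 -0. ]
 [ 0.2  1.2]]
rack x -0.09715497985344386 stop [0.54486988 0.14918087 0.003     ] shaft [0.55892007 0.04383101 0.046     ] barmid [ 0.55468907 -0.08928209  0.06      ] push [ 0.47920839 -0.15445557  0.032     ]
tool x,y in chute: 0.5027765861161998 -0.8644157366263931
```

The grey/brown rack in the chute matches. The fit is good, apart from the wall corner hidden by the bar. The chute yaw is 77.8° and the rack is at x ≈ -97 mm. Next is the hover move.

```bash
cat >> h.py <<'E'
P=np.array([.52373,.05144,7.64101-2*np.pi])
def delta(p,X,z=None):
    from scipy.spatial.transform import Rotation as Ro
    s=observe();R=s["orientation"]
    c,sn=np.cos(p[2]),np.sin(p[2])
    T=np.array([[c,sn,0],[sn,-c,0],[0,0,-1.]])
    print("offset",(R.T@(cw(p,X)-s["eef_pos"])).round(4),"rot",Ro.from_matrix(R.T@T).as_rotvec().round(4),"t",s["clock"],"F",s["force"].round(2),"open",s["opening"])
E
python3 -c "
from h import *
delta(P,(-.228,-.033,.18))"
```

```text
offset [ 0.428  -0.3981  0.0383] rot [-1.300e-03 -6.000e-04 -1.044e+00] t 0.1 F [ 0.39  0.19 -0.08] open 0.09284900891435932
```

{"name": "servo_tool", "arguments": {
  "offset": [
    [0.04,-0.037,0.003],
    [0.08,-0.075,0.007],
    [0.12,-0.112,0.01],
    [0.16,-0.149,0.014],
    [0.2,-0.187,0.018],
    [0.24,-0.224,0.021],
    [0.28,-0.261,0.025],
    [0.32,-0.298,0.029]
  ],
  "delta_rot": [
    [0,0,-0.13],
    [0,0,-0.26],
    [0,0,-0.39],
    [0,0,-0.52],
    [0,0,-0.65],
    [0,0,-0.78],
    [0,0,-0.91],
    [-0.001,0,-1.044]
  ],
  "fingers": [0.05,0.05,0.05,0.05,0.05,0.05,0.05,0.05]
}}

```text
clock: 1.1
eef_pos: [0.4367, -0.3058, 0.1894]
orientation: [[0.207, 0.978, 0.001], [0.978, -0.207, -0.001], [-0.001, 0.001, -1.0]]
force: [0.2, -0.3, -0.0]
opening: 0.0498
```

```bash
python3 -c "
from h import *
delta(P,(-.228,-.033,.18))"
```

```text
offset [0.1394 0.0431 0.0094] rot [0.0008 0.0005 0.0041] t 1.1 F [ 0.22 -0.29 -0.05] open 0.04975309761973814
```

{"name": "servo_tool", "arguments": {
  "offset": [
    [0.03,0.01,0.002],
    [0.065,0.02,0.004],
    [0.1,0.03,0.006],
    [0.125,0.039,0.008],
    [0.139,0.043,0.009],
    [0.139,0.043,0.009],
    [0.139,0.043,0.009],
    [0.139,0.043,0.009]
  ],
  "delta_rot": [
    [0,0,0],
    [0,0,0.004],
    [0,0,0.004],
    [0,0,0.004],
    [0,0,0.004],
    [0,0,0.004],
    [0,0,0.004],
    [0,0,0.004]
  ],
  "fingers": [0.05,0.05,0.05,0.05,0.05,0.05,0.05,0.05]
}}

```text
clock: 2.1
eef_pos: [0.507, -0.1818, 0.1806]
orientation: [[0.217, 0.976, 0.0], [0.976, -0.217, -0.001], [-0.001, 0.001, -1.0]]
force: [-0.7, 0.1, -0.0]
opening: 0.0499
```

Run:
```python
from h import *
import cv2
delta(P,(-.225,-.033,.08))
m=camera_model("wrist")
im=cv2.cvtColor(snapshot("wrist"),cv2.COLOR_RGB2BGR)
for n,X in dict(bu=(-.24,-.0785,.067),bd=(-.022,-.0785,.067),wu=(-.26,.033,.028),p1=(-.2107,-.02,.061),p2=(-.2107,.02,.061),lf=(-.004,.026,.02),su=(.1,.033,.04)).items(): print(n,proj(m,cw(P,X)).round(1))
cv2.imwrite("pics/w.png",cv2.resize(im,None,fx=1.5,fy=1.5,interpolation=cv2.INTER_CUBIC))
```

```text
offset [ 0.0066 -0.      0.1006] rot [ 0.0005  0.001  -0.0057] t 2.1 F [-0.71  0.11 -0.01] open 0.04991626620746293
bu [310.7 192.9]
bd [ 322.3 -114.3]
wu [189.6 201.9]
p1 [241.6 157.9]
p2 [194.2 158.2]
lf [ 181.7 -106.2]
su [ 154.8 -310.1]
```

View pics/w.png

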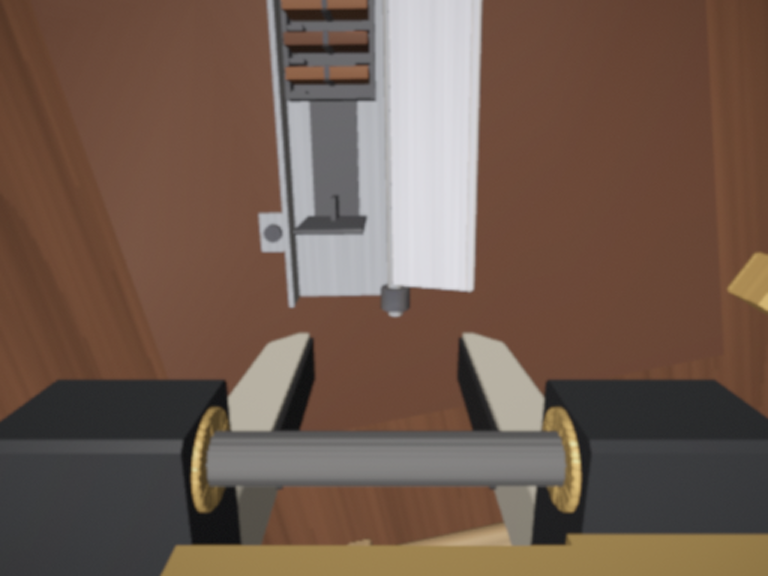

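The wrist view agrees to within 5 px. The bar corner is at (316,194) in raw pixels, the plate top at (198..245,155) and the wall end at (195,203). I'll refit with the close view weighted in.

Run:
```python
from h import *
m=camera_model("wrist")
pts=[((316,194),(-.24,-.0785,.067)),((194.7,203),(-.26,.033,.028)),((198,155),None,.02),((245,155),None,-.02)]
l=[((321.3,0),-.0785,.067),((183,0),.03,.028)]
SC={n:camera_model(n) for n in("scene","side")}
bo=(-.0785,.067)
sp=[(S(195,232),(-.022,)+bo),(C(205,305),(-.022,)+bo),(C(390,485),(.102,-.033,.04)),(C(535,445),(.102,.033,.04)),(S(55,420),(.102,-.033,.04)),(S(110,550),(.103,.033,.003))]
def res(p):
    r=[]
    for k in pts:
        X=k[1] or (p[3],k[2],.061)
        r.append(proj(m,cw(p,X))-k[0])
    for k,y,z in l:
        a,b=[proj(m,cw(p,(x,y,z))) for x in(-.2,-.1)]
        r.append([a[0]+(k[1]-a[1])*(b[0]-a[0])/(b[1]-a[1])-k[0],0])
    r+=[2*(proj(SC[k[0]],cw(p,X))-k[1:]) for k,X in sp]
    return np.ravel(r)
f=least_squares(res,[*P,-.21],loss="soft_l1");print(f.x,np.degrees(f.x[2]));print(res(f.x).reshape(-1,2).round(1))
delta(f.x,(-.228,-.033,.075)); delta(f.x,(f.x[3],0,.04))
```

```text
[ 0.52444502  0.05048058  1.37101357 -0.20713914] 78.55329110795932
[[-0.7 -1.3]
 [-0.7  0.2]
 [ 0.3  0.4]
 [ 0.7 -0.5]
 [-0.6  0. ]
 [ 0.2  0. ]
 [-1.2  1.3]
 [-2.  -4.2]
 [-1.2 -2.7]
 [-1.8 -1.8]
 [-2.4  3.3]
 [ 4.1  1. ]]
offset [0.0031 0.0038 0.1056] rot [ 0.0007  0.0008 -0.0188] t 2.15 F [ 0.46 -0.24  0.12] open 0.049774618007950695
offset [ 0.0233 -0.0296  0.1406] rot [ 0.0007  0.0008 -0.0188] t 2.15 F [ 0.46 -0.24  0.12] open 0.049774618007950695
```

{"name": "servo_tool", "arguments": {
  "offset": [
    [0.009,0.004,0.0],
    [0.009,0.004,0.025],
    [0.009,0.004,0.05],
    [0.009,0.004,0.075],
    [0.009,0.004,0.095],
    [0.009,0.004,0.105],
    [0.009,0.004,0.105],
    [0.009,0.004,0.105]
  ],
  "delta_rot": [
    [0,0,-0.019],
    [0,0,-0.019],
    [0,0,-0.019],
    [0,0,-0.019],
    [0,0,-0.019],
    [0,0,-0.019],
    [0,0,-0.019],
    [0,0,-0.019]
  ],
  "fingers": [0.05,0.05,0.05,0.05,0.05,0.05,0.05,0.05]
}}

```text
clock: 3.15
eef_pos: [0.5139, -0.1727, 0.0762]
orientation: [[0.197, 0.98, 0.002], [0.98, -0.197, -0.001], [-0.001, 0.002, -1.0]]
force: [-0.1, 0.6, 0.5]
opening: 0.0499
```

```bash
sed -i 's/^P=.*/P=np.array([.52445,.05048,1.37101])/' h.py
python3 - <<'E'
from h import *
import cv2
delta(P,(-.222,-.033,.041))
a=cv2.cvtColor(snapshot("side"),cv2.COLOR_RGB2BGR)[100:200,170:300]
b=cv2.cvtColor(snapshot("scene"),cv2.COLOR_RGB2BGR)[155:255,160:290]
f=lambda i:cv2.resize(i,None,fx=3.9,fy=3.9,interpolation=cv2.INTER_CUBIC)
cv2.imwrite("pics/c.png",cv2.resize(np.hstack([a,b]),(800,308),interpolation=cv2.INTER_CUBIC))
E
```

```text
offset [-0.0011 -0.001   0.0352] rot [0.0017 0.0005 0.0019] t 3.15 F [-0.15  0.57  0.52] open 0.04989985222167744
```

View pics/c.png

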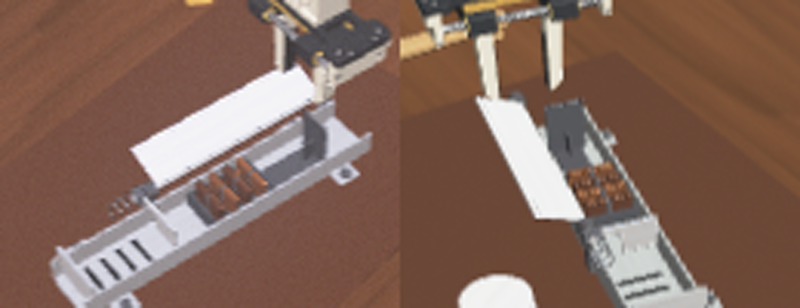

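The side view shows the near fingertip just behind the push plate and the far one over the upstream end of the bar, as planned. Next I press the bar down.

{"name": "servo_tool", "arguments": {
  "offset": [
    [-0.001,-0.001,0.006],
    [-0.001,-0.001,0.012],
    [-0.001,-0.001,0.018],
    [-0.001,-0.001,0.024],
    [-0.001,-0.001,0.029],
    [-0.001,-0.001,0.033],
    [-0.001,-0.001,0.035],
    [-0.001,-0.001,0.035]
  ],
  "delta_rot": [
    [0,0,0],
    [0,0,0],
    [0,0,0],
    [0,0,0],
    [0,0,0],
    [0,0,0],
    [0,0,0],
    [0,0,0]
  ],
  "fingers": [0.05,0.05,0.05,0.05,0.05,0.05,0.05,0.05]
}}

```text
clock: 4.25
eef_pos: [0.5145, -0.174, 0.0408]
orientation: [[0.197, 0.98, 0.005], [0.98, -0.197, -0.001], [-0.0, 0.005, -1.0]]
force: [2.7, -2.1, 5.2]
opening: 0.05
```

Run:
```python
from h import *
import cv2
delta(P,(-.222,-.033,.041))
# leaf tip predictions per gate angle (edge y=26 lower corner z=20; far upper)
for n in("side",):
  m=camera_model(n)
  for g in(.6,.75,.9):
    c,s=np.cos(g),np.sin(g)
    o=[]
    for y,z in((-.008,.02),(.026,.02)):
      dy,dz=y+.036,z-.046
      q=proj(m,cw(P,(-.002,-.036+c*dy-s*dz,.046+s*dy+c*dz)));o.append(((q-[170,100])*6).round())
    print(n,g,o)
a=cv2.cvtColor(snapshot("side"),cv2.COLOR_RGB2BGR)[100:200,170:300]
cv2.imwrite("pics/d.png",cv2.resize(a,None,fx=6,fy=6,interpolation=cv2.INTER_CUBIC))
```

```text
offset [-0.0001 -0.0018 -0.0002] rot [0.0047 0.0003 0.0018] t 4.25 F [ 2.74 -2.08  5.18] open 0.04996130944244143
side 0.6 [array([309., 436.]), array([337., 446.])]
side 0.75 [array([308., 430.]), array([333., 431.])]
side 0.9 [array([307., 423.]), array([327., 415.])]
```

View pics/d.png

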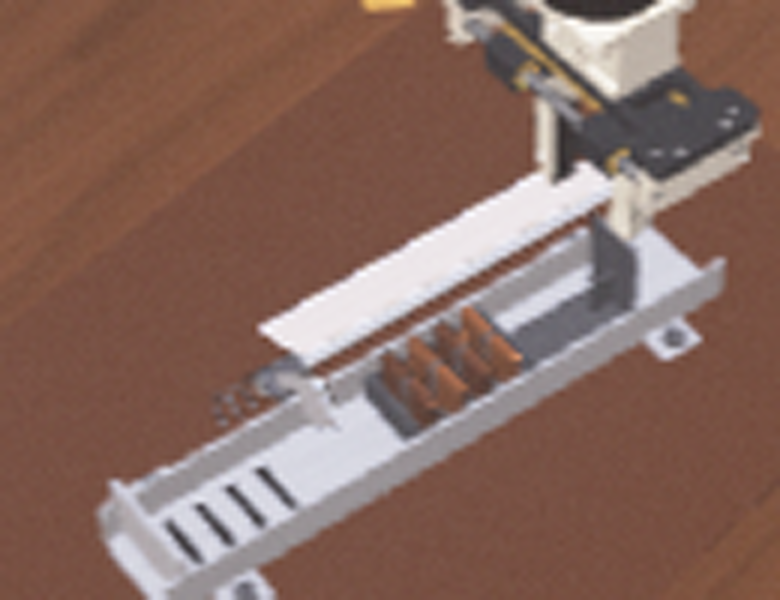

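The leaf tip is at (335,430) in the crop, which matches gate ≈ 0.75 rad. The push can start.

{"name": "servo_tool", "arguments": {
  "offset": [
    [0.003,-0.001,0],
    [0.006,-0.002,0],
    [0.01,-0.002,0],
    [0.016,-0.002,0],
    [0.023,-0.002,0],
    [0.03,-0.002,0],
    [0.036,-0.002,0],
    [0.04,-0.002,0]
  ],
  "delta_rot": [
    [0,0,0],
    [0,0,0],
    [0,0,0],
    [0,0,0],
    [0,0,0],
    [0,0,0],
    [0,0,0],
    [0,0,0]
  ],
  "fingers": [0.05,0.05,0.05,0.05,0.05,0.05,0.05,0.05]
}}

```text
clock: 5.3
eef_pos: [0.5197, -0.1365, 0.041]
orientation: [[0.199, 0.98, 0.003], [0.98, -0.199, -0.003], [-0.003, 0.004, -1.0]]
force: [2.9, -9.6, 7.3]
opening: 0.0499
```

Run:
```python
from h import *
import cv2
delta(P,(-.0625,-.033,.041))
a=cv2.cvtColor(snapshot("side"),cv2.COLOR_RGB2BGR)[100:200,170:300]
cv2.imwrite("pics/e.png",cv2.resize(a,None,fx=6,fy=6,interpolation=cv2.INTER_CUBIC))
```

```text
offset [ 0.1217  0.0005 -0.0003] rot [ 0.0039  0.0027 -0.0005] t 5.3 F [ 2.91 -9.62  7.31] open 0.049863020993623254
```

View pics/e.png

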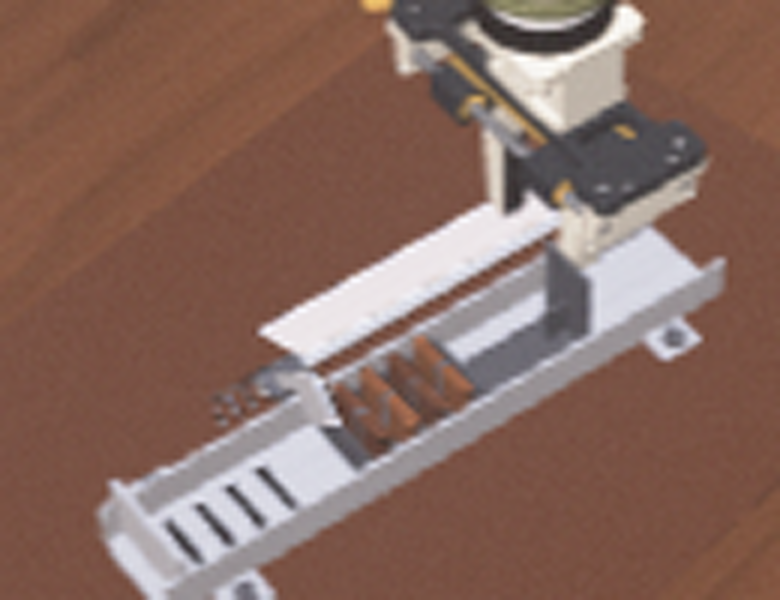

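The rack is moving flat and the leaf is clear above it. I'll keep pushing.

{"name": "servo_tool", "arguments": {
  "offset": [
    [0.004,0,0],
    [0.012,0,0],
    [0.021,0,0],
    [0.03,0,0],
    [0.039,0,0],
    [0.048,0,0],
    [0.056,0,0],
    [0.062,0,0]
  ],
  "delta_rot": [
    [0,0,0],
    [0,0,0],
    [0,0,0],
    [0,0,0],
    [0,0,0],
    [0,0,0],
    [0,0,0],
    [0,0,0]
  ],
  "fingers": [0.05,0.05,0.05,0.05,0.05,0.05,0.05,0.05]
}}

```text
clock: 6.35
eef_pos: [0.5317, -0.0759, 0.041]
orientation: [[0.199, 0.98, 0.003], [0.98, -0.199, -0.004], [-0.003, 0.003, -1.0]]
force: [2.2, -11.0, 8.5]
opening: 0.0503
```

Run:
```python
from h import *
delta(P,(-.0625,-.033,.041))
```

```text
offset [ 0.0599  0.0008 -0.0002] rot [ 0.0035  0.0031 -0.0009] t 6.35 F [  2.23 -10.98   8.45] open 0.050306140743114326
```

{"name": "servo_tool", "arguments": {
  "offset": [
    [0.004,0.001,0],
    [0.011,0.001,0],
    [0.019,0.001,0],
    [0.027,0.001,0],
    [0.035,0.001,0],
    [0.042,0.001,0],
    [0.047,0.001,0],
    [0.05,0.001,0]
  ],
  "delta_rot": [
    [0,0,0],
    [0,0,0],
    [0,0,0],
    [0,0,0],
    [0,0,0],
    [0,0,0],
    [0,0,0],
    [0,0,0]
  ],
  "fingers": [0.05,0.05,0.05,0.05,0.05,0.05,0.05,0.05]
}}

```text
clock: 7.35
eef_pos: [0.5421, -0.0274, 0.041]
orientation: [[0.199, 0.98, 0.002], [0.98, -0.199, -0.004], [-0.004, 0.003, -1.0]]
force: [0.1, -12.3, 9.7]
opening: 0.0499
```

{"name": "servo_tool", "arguments": {
  "offset": [
    [0.001,0,0],
    [0.002,0,0],
    [0.003,0,0],
    [0.004,0,0],
    [0.005,0,0],
    [0.006,0,0],
    [0.007,0,0],
    [0.007,0,0]
  ],
  "delta_rot": [
    [0,0,0],
    [0,0,0],
    [0,0,0],
    [0,0,0],
    [0,0,0],
    [0,0,0],
    [0,0,0],
    [0,0,0]
  ],
  "fingers": [0.05,0.05,0.05,0.05,0.05,0.05,0.05,0.05]
}}

```text
clock: 8.35
eef_pos: [0.5435, -0.0206, 0.0409]
orientation: [[0.199, 0.98, 0.002], [0.98, -0.199, -0.004], [-0.003, 0.003, -1.0]]
force: [2.1, -10.0, 10.2]
opening: 0.0499
```

Run:
```python
from h import *
import cv2
delta(P,(-.0625,-.033,.041))
a=cv2.cvtColor(snapshot("side"),cv2.COLOR_RGB2BGR)[100:200,170:300]
cv2.imwrite("pics/f.png",cv2.resize(a,None,fx=6,fy=6,interpolation=cv2.INTER_CUBIC))
```

```text
offset [ 0.0034  0.0002 -0.0001] rot [ 0.0027  0.0034 -0.001 ] t 8.35 F [ 2.08 -9.96 10.21] open 0.04987497640563411
```

View pics/f.png

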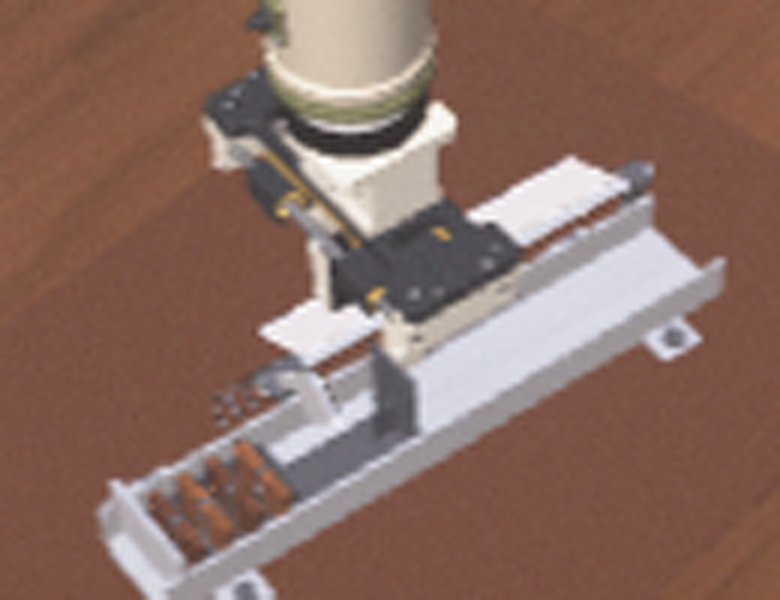

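The rack is a few mm short of the stop and there is no force jump yet, so I'll creep on.

{"name": "servo_tool", "arguments": {
  "offset": [
    [0.001,0,0],
    [0.002,0,0],
    [0.003,0,0],
    [0.004,0,0],
    [0.004,0,0],
    [0.005,0,0],
    [0.005,0,0],
    [0.005,0,0]
  ],
  "delta_rot": [
    [0,0,0],
    [0,0,0],
    [0,0,0],
    [0,0,0],
    [0,0,0],
    [0,0,0],
    [0,0,0],
    [0,0,0]
  ],
  "fingers": [0.05,0.05,0.05,0.05,0.05,0.05,0.05,0.05]
}}

```text
clock: 9.4
eef_pos: [0.5434, -0.0203, 0.041]
orientation: [[0.202, 0.979, -0.0], [0.979, -0.202, -0.009], [-0.009, 0.001, -1.0]]
force: [0.6, -24.8, 13.1]
opening: 0.0504
```

The force jumped to 25 N with no further travel, so the rack is seated. Now I back off, then let the gate close gently.

{"name": "servo_tool", "arguments": {
  "offset": [
    [-0.006,0,0],
    [-0.014,0,0],
    [-0.022,0,0],
    [-0.025,0,-0.003],
    [-0.025,0,-0.009],
    [-0.025,0,-0.015],
    [-0.025,0,-0.021],
    [-0.025,0,-0.027]
  ],
  "delta_rot": [
    [0,0,0],
    [0,0,0],
    [0,0,0],
    [0,0,0],
    [0,0,0],
    [0,0,0],
    [0,0,0],
    [0,0,0]
  ],
  "fingers": [0.05,0.05,0.05,0.05,0.05,0.05,0.05,0.05]
}}

```text
clock: 10.4
eef_pos: [0.5381, -0.0375, 0.0675]
orientation: [[0.197, 0.98, -0.0], [0.98, -0.197, -0.001], [-0.001, -0.0, -1.0]]
force: [1.2, -0.0, -1.2]
opening: 0.0498
```

{"name": "servo_tool", "arguments": {
  "offset": [
    [0,0,-0.01],
    [0,0,-0.03],
    [0,0,-0.055],
    [0,0,-0.08],
    [-0.02,0,-0.11],
    [-0.04,0,-0.14],
    [-0.06,0,-0.16],
    [-0.06,0,-0.16]
  ],
  "delta_rot": [
    [0,0,0],
    [0,0,0],
    [0,0,0],
    [0,0,0],
    [0,0,0],
    [0,0,0],
    [0,0,0],
    [0,0,0]
  ],
  "fingers": [0.05,0.05,0.05,0.05,0.05,0.05,0.05,0.05]
}}

```text
clock: 11.4
eef_pos: [0.527, -0.0976, 0.2291]
orientation: [[0.2, 0.98, 0.003], [0.98, -0.2, -0.002], [-0.001, 0.004, -1.0]]
force: [-0.1, -0.2, -0.4]
opening: 0.0501
```

Run:
```python
from h import *
import cv2
delta(P,(-.0625,-.033,.041))
m=camera_model("side")
for x in(-.055,-.058,-.061,-.064): print(x,[((proj(m,cw(P,(x,y,.061)))-[170,100])*6).round() for y in(-.02,.02)])
a=cv2.cvtColor(snapshot("side"),cv2.COLOR_RGB2BGR)[100:200,170:300]
cv2.imwrite("pics/g.png",cv2.resize(a,None,fx=6,fy=6,interpolation=cv2.INTER_CUBIC))
```

```text
offset [0.0823 0.0004 0.188 ] rot [ 0.0035  0.0011 -0.0014] t 11.4 F [-0.07 -0.23 -0.36] open 0.050129551535728185
-0.055 [array([364., 340.]), array([408., 385.])]
-0.058 [array([369., 337.]), array([412., 383.])]
-0.061 [array([373., 335.]), array([417., 380.])]
-0.064 [array([378., 332.]), array([422., 377.])]
```

View pics/g.png

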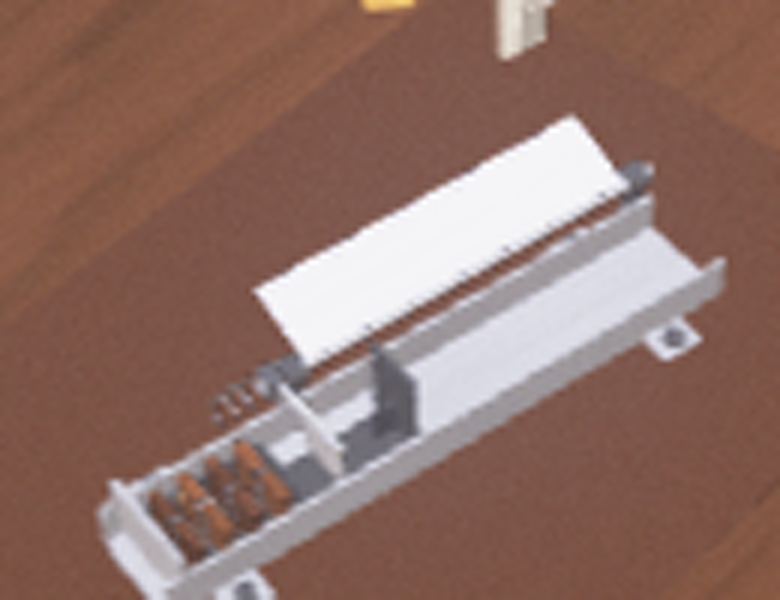

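Run:
```python
from h import *
import cv2
m=camera_model("side")
for ob in(((593,215),(638,250)),((376,346),(415,381))):
    f=least_squares(lambda q:np.ravel([proj(m,cw([q[1],q[2],P[2]],(q[0],y,.061)))-(np.array(o)/6+[170,100]) for o,y in zip(ob,(-.02,.02))]) if 0 else np.ravel([proj(m,cw(P,(q[0],y+q[1],.061)))-(np.array(o)/6+[170,100]) for o,y in zip(ob,(-.02,.02))]),[-.1,0]); print(f.x,f.cost)
for x in (.092,.1): print(x,[((proj(m,cw(P,(x,y,z)))-[170,135])*10).round() for y,z in((.027,.015),(-.027,.015))])
a=cv2.cvtColor(snapshot("side"),cv2.COLOR_RGB2BGR)[160:210,180:250]
cv2.imwrite("pics/h.png",cv2.resize(a,None,fx=11,fy=11,interpolation=cv2.INTER_CUBIC))
```

```text
[-0.21101971  0.00098614] 0.3370843710548936
[-0.05871487  0.00356053] 0.9156973051577948
0.092 [array([319., 620.]), array([226., 511.])]
0.1 [array([297., 632.]), array([205., 523.])]
```

View pics/h.png

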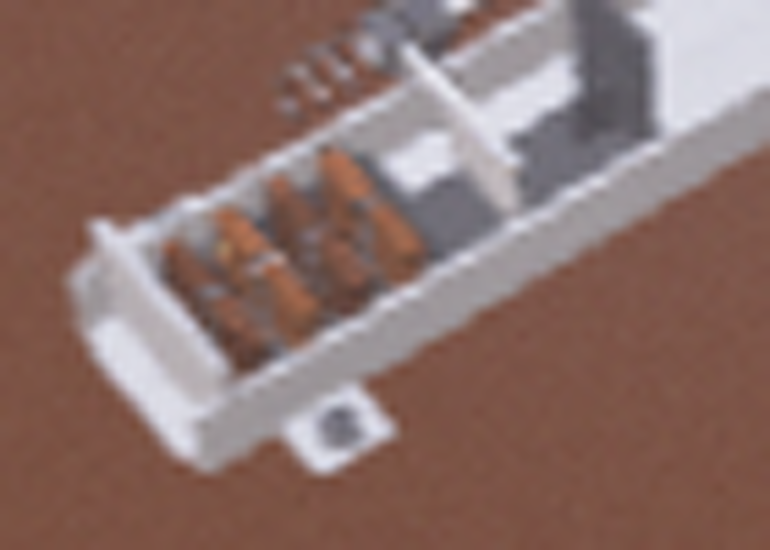

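The crop shows the rack's front against the stop (about 170,270 to 240,365) with no floor visible between them. The leaf is down across the handle strip and the hand is clear, so I'm handing in.

```bash
python3 -c "
from station import *
print(sign_off())"
```

```text
the job is handed in; nothing more can be done
None
```

I pushed the rack along the chute until it sat against the end stop, then took the hand away and the gate closed behind it. I handed the job in at about 11.5 s of the 40 s allowed; no verdict was reported.

- **Gate:** one fingertip held the thumb bar down at about 0.75 rad while the other pushed the plate. In the pictures along the way the leaf stayed clear above the rack.
- **Seating:** at the end the push force rose from 10 to 25 N with no further travel, and the last crop shows no gap at the stop. The leaf is hanging shut over the handle strip, the hand is clear and the wrist force is near zero.
- **Disagreement:** the measured plate position, -58 to -59 mm along the chute, is about 3–4 mm short of the nominal -55 mm. That puts the rack at about 56 mm, inside the 52–64 mm window and about what the position estimate can be off by.
- **Not checked:** I took no picture of the bystanders afterwards, but the arm never went near them.

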